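Shut the white push-and-turn safety cap

ROBOT

A 6-joint arm with a two-finger parallel gripper is mounted at the origin on a cart in front of the work surface, level with it; the furniture and walls round the work are solid. World frame = base frame: x ahead of the robot, y to its left, z up, the work surface at z = 0. Lengths are in m, angles in rad, forces in N, time in s.
With the tool pointing down it reaches from about 0.35 to 0.925 m from the base axis. Payload 6.4 kg.
Tool frame: the origin (TCP) lies where the fingers leave the gripper's body, on its centre line; the fingertips stand 97 mm ahead of it and the grasp point (between the pads) lies 78 mm ahead of it; z points along the fingers, y is the line along which they close (so a half turn about z gives the same grasp; the last joint's range is limited). The gripper opens to 94 mm and grips with 3 to 60 N. Pads are 16 mm wide; open, the fingers measure 119 mm over their backs; the gripper's body (75 mm by 177 mm) begins 78 mm behind the grasp point.
Start: joints at [0.988, 0.245, 1.558, -0, 1.339, -0.174], TCP at [0.258, 0.596, 0.303] pointing down, gripper open.
Joint ranges: [-3.13, 3.13], [-1.02, 2.26], [0.13, 2.54], [-0.95, 4.09], [0.21, 2.88], [-2.74, 2.74]. Speed limits (rad/s): [2.57, 2.57, 3.14, 3.14, 3.14, 3.14].

INTERFACE

Orientations are given as [roll, pitch, yaw] about the fixed x, y, z axes, in that order (R = Rz(yaw) Ry(pitch) Rx(roll)).
In Python, from station import status, vision, robot, find_in gives the robot as it stands. The module is installed in compiled form; this text tells all that it offers.
- The arm moves only by the shell command python3 -m pendant 'ROWS'. ROWS is JSON, a list of rows, each a list of 5 numbers: the shift along the tool's x, y, z scaled (see below), then the turn about the tool's z scaled (see below), then the finger opening in mm, from 0 to 94. In form: [[dx, dy, dz, spin, fingers], ...]. A call has 1 to 20 rows; each row is the pose to reach, as a shift and turn from the pose commanded when the call began, along the tool's axes at that moment; what a row does not reach only later rows make up. The controller multiplies each number of a shift by 0.4 m and each number of a turn by 90 degrees. A row lasts 1/10 s, in which the tool goes at most 50 mm and 8.59 degrees, less where a joint would pass 70% of its speed; a pose out of reach is approached as far as the arm can. A call with a number of a shift or a turn outside -1 to 1 is refused whole. A call with a gripper value outside its range is refused whole. The fingers move at their own pace and stop on an object; the grip force is fixed at half the most. Time passes only in rows, so rows that repeat a pose let the fingers close. It gives the time, the measured TCP pose, the force, the opening and the grip force at its end, in the units of the state.
- status.get_obs(): the state, without advancing time (a new reading comes with each control period).
- vision.grab_frame(name): name is "side" or "top" or "wrist"; returns a dict with "color" (420x560x3 uint8, red, green, blue), "fx", "fy", "cx", "cy" (pixels), "k1" (the pictures are not rectified: a ray, as slopes to the right and down, at radius r is drawn at 1 + k1 r^2 times it, then the intrinsics apply), "rvec" (rotation vector, rad) and "tvec" (3), from world to camera coordinates, as OpenCV has them; the wrist camera has in their place "hand_eye" (4x4, takes a point from camera to tool coordinates, whose origin is the TCP and whose axes are the flange's). Camera axes: x right, y down, z forward; pixel columns grow to the right and rows downward; lengths in m; the calibration is good to about 2 mm. A picture is of the moment at which its call begins: read the wrist's pose just before it. There is no depth.
- robot.close_job(): hands the job in; it is judged then, once.
Trained networks look in a picture, given as the dict that the camera call returned (one of the last four; its "shot" number tells which), for a name from the list of things; names that differ only in an ending like _2 or _b are one class to them, and where a whole thing is asked for, a point or a joint stands for the part that bears it (a point fixed in the world has none). Each returns a list of dicts, best first, with "conf" (0 to 1); they miss things now and then, are a little off and sometimes report something else, mostly with a low value. They report only what shows in the picture. A call takes as long as a camera call.
- find_in(target, picture): "location" ([x, y, z] in m, in the coordinates of the camera as it stood for that picture, good to about 4 mm: the middle of the surface that is visible of it).
The state is a dict: "clock": time; "joint_pos": joint angles; "qvel": joint speeds; "joint_efforts": joint torques, N m; "eef_pos": TCP position; "tool_rot": TCP orientation; "ft_force": force on the tool from outside, world axes, zero at the start; "wrist_torque": the same for the moment, N m; "opening": finger opening in m; "grasp_force": force on a finger pad.
Only numpy, scipy, OpenCV 4.12 (cv2) and the standard library are available. Lean on these libraries where they do the work, as an engineer would, in place of code of your own. Each camera call takes 0.05 s, during which the arm holds its last target. There are 200 camera calls.

TASK

The child-safe cap of the amber tablet bottle with the white cap was left loose. Push that cap down and, keeping it pushed, turn it clockwise (seen from above) until it is fully tight, then let go so that it springs back up. Leave the blue-capped bottle as it is.

Things in the scene. Friction and masses are not known exactly. Their poses are not given: they have to be found in the camera images.
- white_top (a point): Centre of the white cap's top face, 122 mm above the worktop when up. Its outer shell is an upright ribbed cylinder, 45 mm in diameter, 30 mm tall, on an amber bottle (56 mm in diameter) fixed in a grey holder (84 mm square). Grip the shell's sides from above, any direction, fingertips 22 to 28 mm below this point. Below are the inner collar (51 mm wide, 36 mm below this point) and the shoulder.
- white_shell (a joint): Push of the white shell in m: 0 up, 0.007 fully down (stop). A spring lifts it: 4 N at the top, 10 N fully down. Up, the shell only spins idly. Down 5 mm or more, its inner lugs stand between the collar's: turned clockwise it takes up some play, then carries the collar. From any start at most 1.25 rad of turning in all makes it tight; past the stop the fingers just slip on the shell.
- white_collar (a joint): Turn of the white cap's inner collar on the bottle's thread, rad, growing clockwise seen from above: 0 to 0.25 at the start (loose), 0.9 fully tight (stop). Takes 0.12 N m, stays where left, moved only by the pushed-down shell. A black pointer on its edge, seen beyond the shell, stands over the red mark on the bottle's shoulder when tight.
- blue_rim (a point): A point on the upper edge of the blue cap, 22.5 mm from that cap's middle, on the bystander bottle, which is like the white-capped one in everything but the cap's colour. White and blue may stand either way round, about 13 to 35 cm apart.

How it is judged:
By the outcome, as a careful person would: the job done as asked, in the order asked, and still so for the second after the job is handed in, with the robot touching nothing.
It also fails if it takes over 32 s, if anything falls off the work surface, if the arm or the gripper's body presses on something with over 40 N, if the wrist force passes 120 N, or if a joint passes its speed limit or range.

## Working session

There is one attempt and no reset: what is moved stays moved. The work goes in short steps, Python scripts to look and compute and a shell command to move; the robot and the scene stay as the last step left them, time stands still between calls to the robot, and variables do not carry over. Pictures are saved under pics/ and viewed, at most 10 in all, crops included, and the job is handed in when it is done.

```bash
mkdir -p pics; cat > h.py <<'E'
import numpy as np,cv2
from scipy.spatial.transform import Rotation as R
from station import status,vision,robot,find_in
def towrld(f,p,o=None):
    if 'rvec' in f:
        M=cv2.Rodrigues(np.array(f['rvec'],float))[0]; return M.T@(np.array(p)-np.array(f['tvec']).ravel())
    T=np.array(f['hand_eye']); q=T[:3,:3]@p+T[:3,3]
    return R.from_euler('xyz',o['tool_rot']).as_matrix()@q+np.array(o['eef_pos'])
def save(f,n): cv2.imwrite('pics/'+n,f['color'][:,:,::-1])
E
python3 - <<'E'
from h import *
o=status.get_obs();print(o)
for c in ['side','top','wrist']:
    o=status.get_obs();f=vision.grab_frame(c);save(f,c+'1.png')
    for t in ['white_top','blue_rim','white_collar']:
        for d in find_in(t,f)[:2]: print(c,t,round(d['conf'],2),towrld(f,d['location'],o).round(4))
a=cv2.imread('pics/side1.png');b=cv2.imread('pics/top1.png')
cv2.imwrite('pics/both.png',cv2.resize(np.hstack([a,b]),(800,300)))
E
```

```text
{'clock': 0.0, 'joint_pos': array([ 9.87926109e-01,  2.45791082e-01,  1.55898549e+00, -1.35208038e-05,
        1.33868333e+00, -1.74087588e-01]), 'qvel': array([ 0.00135342, -0.00022921,  0.00072025, -0.00076317, -0.00030823,
       -0.00037846]), 'joint_efforts': array([ 2.89923264e-04, -4.15817249e+01, -3.14611065e+01,  6.85539935e-02,
        3.31663701e-02, -1.23555856e-04]), 'eef_pos': array([0.25813117, 0.59610164, 0.30157523]), 'tool_rot': array([-3.13975135e+00, -3.10471807e-04,  2.73281286e+00]), 'ft_force': array([-0.36434213,  0.61144559,  0.22334958]), 'wrist_torque': array([-0.03078902,  0.0085543 ,  0.01194807]), 'grasp_force': 0.0, 'opening': 0.09407392089193183}
side white_top 0.87 [ 0.5108 -0.3057  0.1103]
side blue_rim 0.9 [ 0.54   -0.1444  0.1157]
side white_collar 0.71 [ 0.4957 -0.3059  0.0871]
top white_top 0.9 [ 0.5085 -0.2882  0.1232]
top blue_rim 0.95 [ 0.5429 -0.1353  0.1182]
top white_collar 0.56 [ 0.4943 -0.2755  0.0836]
```

View pics/both.png

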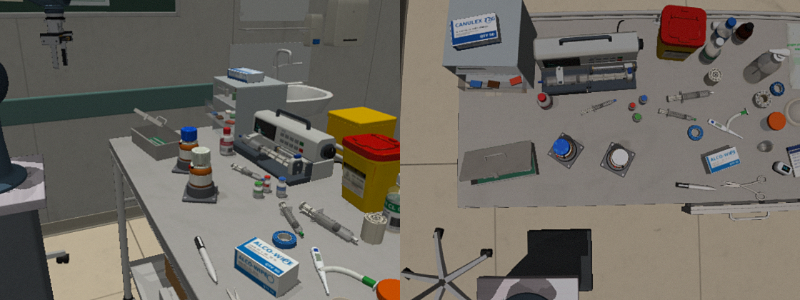

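```bash
python3 - <<'E'
from h import *
f=vision.grab_frame('top')
def px(P):
    M=cv2.Rodrigues(np.array(f['rvec'],float))[0];q=M@P+np.array(f['tvec']).ravel();u=q[:2]/q[2];u=u*(1+f['k1']*(u@u));return np.array([u[0]*f['fx']+f['cx'],u[1]*f['fy']+f['cy']])
p=px(np.array([.509,-.29,.122]));q=px(np.array([.543,-.14,.122]));print(p,q)
x,y=np.minimum(p,q).astype(int)-45; X,Y=np.maximum(p,q).astype(int)+45
c=f['color'][max(y,0):Y,max(x,0):X,::-1];print(x,y,X,Y)
s=min(800/c.shape[1],600/c.shape[0]);c=cv2.resize(c,None,fx=s,fy=s);cv2.imwrite('pics/crop1.png',c);print(s)
E
```

```text
[307.70773863 220.82626524] [230.63166152 205.2898607 ]
185 160 352 265
4.790419161676646
```

View pics/crop1.png

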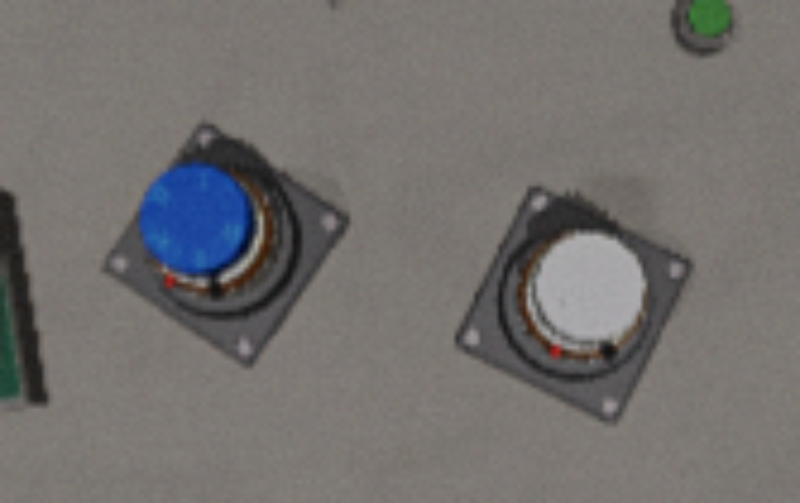

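White cap is the right one (crop ≈ (588,286), near (0.511,-0.290)); its black pointer (608,350) stands right of the red mark (555,350). Blue is at left (195,218), well clear. Moving above the white cap.

```bash
python3 -m pendant '[[-0.07,-0.09,0,0,94],[-0.73,-0.89,0,0,94],[-0.73,-0.89,0,0,94],[-0.73,-0.89,0,0,94],[-0.73,-0.89,0,0,94],[-0.73,-0.89,0,0,94],[-0.73,-0.89,0,0,94],[-0.73,-0.89,0,0,94],[-0.73,-0.89,0,0,94],[-0.73,-0.89,0,0,94],[-0.73,-0.89,0,0,94],[-0.73,-0.89,0,0,94]]'
python3 -m pendant '[[-0.07,-0.09,0,0,94],[-0.73,-0.89,0,0,94],[-0.73,-0.89,0,0,94],[-0.73,-0.89,0,0,94],[-0.73,-0.89,0,0,94],[-0.73,-0.89,0,0,94],[-0.73,-0.89,0,0,94],[-0.73,-0.89,0,0,94],[-0.73,-0.89,0,0,94],[-0.73,-0.89,0,0,94],[-0.73,-0.89,0,0,94],[-0.73,-0.89,0,0,94],[-0.73,-0.89,0,0,94],[-0.73,-0.89,0,0,94]]'
python3 - <<'E'
from h import *
for i in range(2):
    o=status.get_obs();f=vision.grab_frame('wrist')
    for t in ['white_top','blue_rim']:
        for d in find_in(t,f)[:2]: print(t,round(d['conf'],2),towrld(f,d['location'],o).round(4))
f2=f
save(f,'w2.png');print(o['joint_pos'].round(3),o['eef_pos'],o['tool_rot'],o['ft_force'])
f=f2;T=np.array(f['hand_eye']);M=R.from_euler('xyz',o['tool_rot']).as_matrix()
# detect white cap top by colour and project on z=.122
g=f['color'].astype(int);m=((g.min(2)>150)&(g.max(2)-g.min(2)<30)).astype(np.uint8)
n,l,s,c=cv2.connectedComponentsWithStats(m)
for i in np.argsort(-s[1:,4])[:3]+1:
    u=np.array([(c[i][0]-f['cx'])/f['fx'],(c[i][1]-f['cy'])/f['fy']]);x=u.copy()
    for _ in range(9): x=u/(1+f['k1']*(x@x))
    d=M@T[:3,:3]@np.r_[x,1];C=M@T[:3,3]+o['eef_pos'];print(s[i],c[i],C+d*(.122-C[2])/d[2])
E
```

```text
clock: 1.85
eef_pos: [0.3848, 0.154, 0.3028]
tool_rot: [3.141, -0.0, 2.732]
ft_force: [0.5, 0.5, -0.6]
opening: 0.094
grasp_force: 0.0
clock: 3.25
eef_pos: [0.5113, -0.2873, 0.3029]
tool_rot: [3.142, 0.0, 2.735]
ft_force: [-0.0, 0.5, 0.4]
opening: 0.0939
grasp_force: 0.0
white_top 0.97 [ 0.506  -0.2885  0.1251]
blue_rim 0.67 [ 0.5391 -0.1334  0.1197]
white_top 0.97 [ 0.5054 -0.288   0.1221]
blue_rim 0.97 [ 0.537  -0.1345  0.1193]
[-0.706  0.099  1.723  0.     1.319 -1.869] [ 0.51124657 -0.28818338  0.30292166] [-3.14150814e+00  3.43459049e-04  2.73377754e+00] [-0.31989767  0.20970843  0.25725333]
[    0     0   381   317 50904] [179.77600974 172.39896668] [ 0.44575003 -0.33734398  0.122     ]
[  383     0   177   310 21664] [483.88478582 181.02261817] [ 0.54475423 -0.12626276  0.122     ]
[ 110  355  231   52 6904] [212.91164542 379.36471611] [ 0.62187168 -0.3940583   0.122     ]
```

View pics/w2.png

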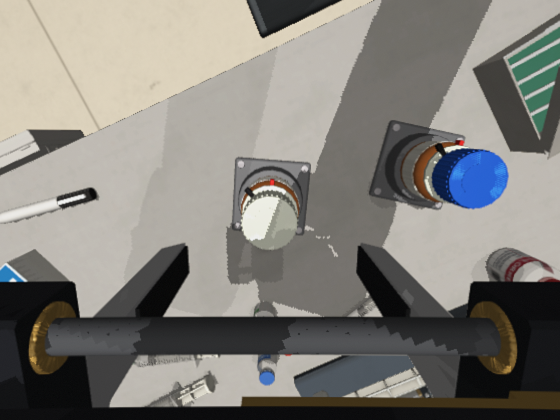

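The wrist view shows the white cap's top disc at about (269,221), between the fingers, with the blue cap at (477,179). I'll project that disc centre onto z = 0.122.

```bash
python3 - <<'E'
from h import *
o=status.get_obs();f=vision.grab_frame('wrist')
T=np.array(f['hand_eye']);M=R.from_euler('xyz',o['tool_rot']).as_matrix();K=np.array([[f['fx'],0,f['cx']],[0,f['fy'],f['cy']],[0,0,1.]])
def proj(P):
    q=np.linalg.inv(T)@np.r_[M.T@(P-o['eef_pos']),1];u=q[:2]/q[2];u=u*(1+f['k1']*(u@u));return [u[0]*f['fx']+f['cx'],u[1]*f['fy']+f['cy']]
c=f['color'][:,:,::-1].copy()
for k,(P,col) in enumerate([((.511,-.2895),(0,0,255)),((.506,-.288),(255,0,255))]):
    a=np.linspace(0,6.28,60);pts=np.array([proj(np.array([P[0]+.0225*np.cos(t),P[1]+.0225*np.sin(t),.122])) for t in a])
    pts=((pts-[199,140])*5).astype(np.int32);
    if k==0: c=cv2.resize(c[140:260,199:339],None,fx=5,fy=5)
    cv2.polylines(c,[pts],True,col,1)
cv2.imwrite('pics/c3.png',c)
E
```

```text
(no output)
```

View pics/c3.png

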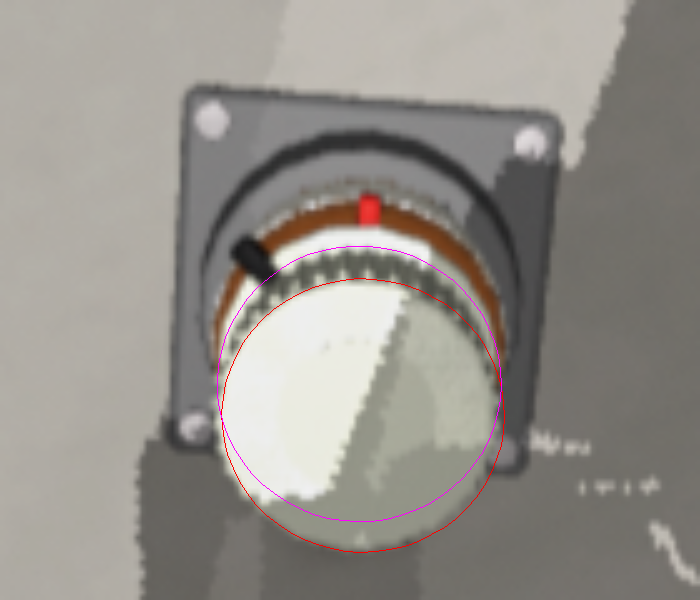

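The red circle, centred at (0.511,-0.2895), matches the cap's rim to about 1 mm (the cap sits about 4 px left). Next I'll descend with a small y correction and grip the shell.

```bash
python3 -m pendant '[[0,-0.005,0,0,74],[0,-0.005,0.1,0,70],[0,-0.005,0.18,0,70],[0,-0.005,0.24,0,70],[0,-0.005,0.267,0,70],[0,-0.005,0.267,0,70],[0,-0.005,0.267,0,70]]'
python3 -m pendant '[[0,0,0,0,30],[0,0,0,0,30],[0,0,0,0,30],[0,0,0,0,30],[0,0,0,0,30],[0,0,0,0,30]]'
```

```text
clock: 4.3
eef_pos: [0.511, -0.2914, 0.1971]
tool_rot: [-3.141, 0.002, 2.733]
ft_force: [0.6, -0.7, -0.2]
opening: 0.07
grasp_force: 0.0
clock: 4.9
eef_pos: [0.5107, -0.2909, 0.1965]
tool_rot: [-3.142, 0.001, 2.733]
ft_force: [-0.3, 1.0, 3.9]
opening: 0.0444
grasp_force: 30.0
```

```bash
python3 -m pendant '[[0,0,0.006,0,30],[0,0,0.012,0,30],[0,0,0.018,0,30],[0,0,0.018,0,30],[0,0,0.018,0,30]]'
```

```text
clock: 5.4
eef_pos: [0.5109, -0.291, 0.1899]
tool_rot: [-3.142, 0.001, 2.733]
ft_force: [-1.7, 2.1, 8.8]
opening: 0.0446
grasp_force: 30.0
```

```bash
python3 -m pendant '[[0,0,0.001,0.05,30],[0,0,0.001,0.1,30],[0,0,0.001,0.16,30],[0,0,0.001,0.22,30],[0,0,0.001,0.28,30],[0,0,0.001,0.34,30],[0,0,0.001,0.4,30],[0,0,0.001,0.45,30],[0,0,0.001,0.45,30]]'
python3 - <<'E'
from h import *
o=status.get_obs();print(o['wrist_torque'],o['joint_pos'])
E
python3 -m pendant '[[0,0,0,0.05,30],[0,0,0,0.1,30],[0,0,0,0.16,30],[0,0,0,0.22,30],[0,0,0,0.28,30],[0,0,0,0.34,30],[0,0,0,0.4,30],[0,0,0,0.43,30],[0,0,0,0.43,30],[0,0,0,0.43,30]]'
python3 - <<'E'
from h import *
o=status.get_obs();print(o['wrist_torque'],o['joint_pos'])
f=vision.grab_frame('wrist');save(f,'w4.png')
E
```

```text
clock: 6.3
eef_pos: [0.5112, -0.2907, 0.1896]
tool_rot: [3.14, 0.001, 2.025]
ft_force: [0.3, 3.8, 9.4]
opening: 0.0445
grasp_force: 30.0
[0.70148618 0.137704   0.10261003] [-7.10033597e-01  2.29225849e-01  1.79753634e+00  1.29016585e-03
  1.11376272e+00 -1.16486822e+00]
clock: 7.3
eef_pos: [0.5114, -0.2912, 0.189]
tool_rot: [3.138, 0.001, 1.353]
ft_force: [5.1, 0.1, 4.2]
opening: 0.0448
grasp_force: 30.0
[ 0.08308272 -0.97261451  0.80257024] [-7.10269699e-01  2.30119688e-01  1.79758846e+00  6.63949241e-04
  1.11053488e+00 -4.92493877e-01]
```

View pics/w4.png

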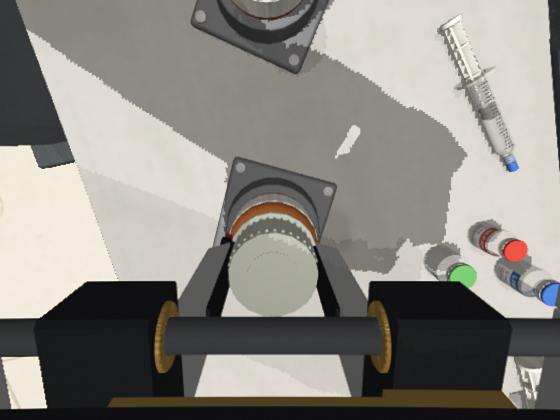

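The pointer and red mark appear together at (227,238), just left of the shell, and the wrist torque of 0.8 N m shows the stop was reached. I'll release and check.

```bash
python3 -m pendant '[[0,0,0,0,74],[0,0,0,0,74],[0,0,0,0,74],[0,0,0,0,74],[0,0,-0.08,0,74],[0,0,-0.18,0,74],[0,0,-0.26,0,74],[0,0,-0.3,0,74],[0,0,-0.3,0,74],[0,0,-0.3,0,74]]'
python3 - <<'E'
from h import *
o=status.get_obs();f=vision.grab_frame('wrist')
for t in ['white_top','white_collar']:
    for d in find_in(t,f)[:1]: print(t,round(d['conf'],2),towrld(f,d['location'],o).round(4))
a=cv2.resize(f['color'][120:280,180:360,::-1],(540,480))
f=vision.grab_frame('top')
for d in find_in('white_top',f)[:1]: print(d['conf'],towrld(f,d['location']).round(4))
b=cv2.resize(f['color'][180:260,270:350,::-1],(250,250))
b=np.vstack([b,np.zeros((230,250,3),np.uint8)])
cv2.imwrite('pics/c5.png',np.hstack([a,b]))
E
```

```text
clock: 8.35
eef_pos: [0.5099, -0.2906, 0.3066]
tool_rot: [-3.139, -0.001, 1.35]
ft_force: [0.5, -1.3, -0.3]
opening: 0.0742
grasp_force: 0.0
white_top 0.9 [ 0.5093 -0.2871  0.1221]
white_collar 0.67 [ 0.5152 -0.2734  0.0845]
```

View pics/c5.png

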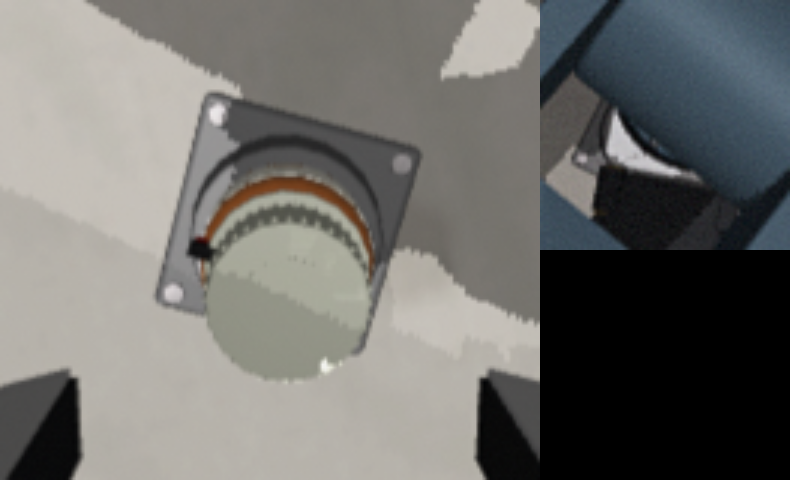

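The black pointer at (200,245) now covers the red mark, the cap is back up at 0.122 m, and the gripper is clear. I'm handing the job in.

```bash
python3 -c "
from station import robot
print(robot.close_job())"
```

```text
the job is handed in; nothing more can be done
None
```

The white cap was pushed down, turned clockwise to its stop (pointer over the red mark) and released so it sprang back up; the blue-capped bottle was not touched, and the job was handed in at about 8.5 s.

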